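# Uncouple the gas filter cartridge and lay it on its rest

### The job

Pull the brass spring collar of the quick coupling all the way back, away from the white filter cartridge, until it stays back by itself; then draw the released cartridge out of the coupling and lay it (do not drop it), centred and level, in the two V forks of the wire rest, either way round. Let go, leave the collar back, and leave the timer, the marker and the beaker with the red foot where they are.

Things in the scene. Friction and masses are not known exactly. Their poses are not given: they have to be found in the camera images.
- coupler: Quick coupling on a fixed stand: base plate 205 x 76 x 12 mm, steel barrel 26 mm thick, blue head block (26 x 50 mm, centred at x = +52 mm, top z = 104 mm). Origin: on the bench under the barrel's axis, which runs along x at z = 85 mm. +x points from the cartridge to the blue block: the collar is pulled along +x, the cartridge comes out along -x.
- mouth (a point): Centre of the socket's mouth, at coupler x = -35 mm, z = 85 mm; axes as the coupler's. Seated, the cartridge's origin is 49 mm in front of it (-x) and its nose 33 mm deep in the bore, about 1 mm loose; 40 mm of straight travel frees it. Its outer end lies on a prop 14 mm wide in y, 83 to 91 mm in front of the mouth, top z = 72 mm.
- collar (a joint): Collar travel along coupler +x (m): 0 = forward, cartridge locked; 0.013 = at its rear stop. The spring resists with about 8 N at first, falling to 0 near 0.009, and returns the collar if let go before about 0.009; past that it snaps over centre to 0.013 and stays there by itself (about 4 N). The cartridge is locked until about 0.008, free at 0.013, and does not come out by itself.
- collar_mid (a point): Middle of the brass collar, on its axis 85 mm above the bench; moves with it; axes as the coupler's; at coupler x = -15 mm when forward. Knurled sleeve 36 mm thick, 34 mm long, with a rim 41 mm wide, 4 mm thick at its front (-x) end: grip it from above across y, behind the rim (2 mm behind the middle), and slide it. A 34 mm flange is 49 mm behind the middle, the blue block 54 mm.
- cartridge: White filter cartridge, grey ribs, blue band at the outer end; 80 g, loose. Body 26 mm thick, 90 mm long; steel nose 15 mm thick, 37 mm long, grooved. Origin: middle of the 90 mm body on its axis, near the centre of mass; +x along the axis to the nose (tip at +82 mm). Starts level, locked in the coupler, +x as the coupler's +x.
- rest: Wire rest, fixed: white base 100 x 70 x 12 mm, two V forks of 6 mm wire at x = -30 and +30 mm, 54 mm free between them. Each V opens upwards, sides at 45 degrees, tips at y = -28 and +28 mm, z = 73 mm. Origin: centre of the base's underside; x runs along the channel, z up. The cartridge lies in both forks along x, its origin at y = 0, z = 68 mm.
- timer: Small white bench timer, 60 x 64 x 18 mm, loose, lying on the bench. Origin: centre of the underside. Leave alone.
- marker: White and red marker pen, 135 mm long, 17 mm thick, loose, lying on the bench along its y. Origin: under its middle. Leave alone.
- beaker: Clear beaker with a red foot, 73 mm in diameter, 70 mm tall, loose, standing. Origin: centre of the underside. Leave alone.

How it is judged:
By the outcome, as a careful person would: the job done as asked, in the order asked, and still so for the second after the job is handed in, with the robot touching nothing.
It also fails if it takes over 48 s, if anything falls off the work surface, if the arm or the gripper's body presses on something with over 40 N, if the wrist force passes 120 N, or if a joint passes its speed limit or range.

### The arm

A 6-joint arm with a two-finger parallel gripper is mounted at the origin on a cart in front of the work surface, level with it; the furniture and walls round the work are solid. World frame = base frame: x ahead of the robot, y to its left, z up, the work surface at z = 0. Lengths are in m, angles in degrees, forces in N, time in s.
With the tool pointing down it reaches from about 0.3 to 0.75 m from the base axis. Payload 8.5 kg.
Tool frame: the origin (TCP) lies at the very end of the fingers, on their centre line; the grasp point (between the pads) lies 19 mm behind it; z points along the fingers, y is the line along which they close (so a half turn about z gives the same grasp; the last joint's range is limited). The gripper opens to 85 mm and grips with 20 to 120 N. Pads are 22 mm wide; open, the fingers measure 114 mm over their backs; the gripper's body (76 mm by 85 mm) begins 54 mm behind the grasp point. The pads swing forward as they close: fully open they stand 13 mm farther back than shut.
Start: joints at [58.711, 21.807, 74.336, -0, 83.858, -12.336], TCP at [0.179, 0.52, 0.231] pointing down, gripper open.
Joint ranges: [-178.18, 178.18], [-50.72, 133.34], [12.68, 142.11], [-81.47, 261.47], [9.98, 163.14], [-165.26, 165.26]. Speed limits (degrees/s): [136.94, 136.94, 180, 180, 180, 180].

### API

Orientations are given as a 3x3 rotation matrix whose columns are the frame's x, y, z axes.
In Python, from rig import env, imaging gives the robot as it stands. The module is installed in compiled form; this text tells all that it offers.
- The arm moves only by the tool arm_command, never from a script. Its arguments are lists of equal length, an entry for each row: "turn": the turn, a rotation vector about the tool's x, y, z in units of 5 degrees (1.0 is 5 degrees), a list of three; "xyz": the shift along the tool's x, y, z in units of 50 mm (1.0 is 50 mm), a list of three; "claw": the finger opening in mm, from 0 to 85.4. A call has 1 to 12 rows; each row shifts and turns the commanded pose from where the row before left it, along the tool's axes as they then stand; what a row does not reach is not made up. A row lasts 1/10 s, in which the tool goes at most 50 mm and 8.59 degrees, less where a joint would pass 70% of its speed; a pose out of reach is approached as far as the arm can. A call is refused whole if a number of a shift passes 1 or a number of a turn 1, either way. A call with a gripper value outside its range is refused whole. The fingers move at their own pace and stop on an object; "squeeze" is the grip in N (left out, the last holds). Time passes only in rows, so rows that do not move let the fingers close. It gives the time, the measured TCP pose, the force, the opening and the grip force at its end, in the units of the state.
- env.observe(): the state, without advancing time (a new reading comes with each control period).
- imaging.get_image(name): name is "side" or "top"; returns (picture, depth): 384x512x3 uint8, blue, green, red; 384x512 float32, m along the optical axis (not along the pixel's ray), 0 where there is no reading.
- imaging.camera_info(name): a dict with "camera_matrix" (3x3 intrinsics, pixels), "rvec" (rotation vector, rad) and "tvec" (3), from world to camera coordinates, as OpenCV has them. Camera axes: x right, y down, z forward; pixel columns grow to the right and rows downward; lengths in m; the calibration is good to about 2 mm. A picture is of the moment at which its call begins. camera_info takes no time and is no camera call.
- env.close_job(): hands the job in; it is judged then, once.
The state is a dict: "time_s": time; "q": joint angles; "qvel": joint speeds; "joint_efforts": joint torques, N m; "position": TCP position; "tool_rot": TCP orientation; "ft_force": force on the tool from outside, world axes, zero at the start; "wrist_torque": the same for the moment, N m; "grip_width": finger opening in m; "gripper_force": force on a finger pad.
Only numpy, scipy, OpenCV 4.12 (cv2) and the standard library are available. Lean on these libraries where they do the work, as an engineer would, in place of code of your own. Each camera call takes 0.05 s, during which the arm holds its last target. There are 200 camera calls.

## Working session

There is one attempt and no reset: what is moved stays moved. The work goes in short steps, Python scripts to look and compute and a tool call to move; the robot and the scene stay as the last step left them, time stands still between calls to the robot, and variables do not carry over. Pictures are saved under pics/ and viewed, at most 10 in all, crops included, and the job is handed in when it is done.

Besides the shell and the picture viewer there is one more tool, called after "Call:" by a JSON object that holds its "op" and its "data", one argument or row to a line. arm_command: Moves the arm, as the interface text tells. Its arguments: {"type":"object","properties":{"turn":{"type":"array"},"xyz":{"type":"array"},"claw":{"type":"array"},"squeeze":{"type":"number"}},"required":["turn","xyz","claw"]}

```bash
mkdir -p pics
python3 - <<'E'
from rig import env, imaging
import cv2,numpy as np
for n in("side","top"):
    p,d=imaging.get_image(n); cv2.imwrite(f"pics/{n}0.png",p); np.savez(f"{n}0.npz",p=p,d=d)
    c=imaging.camera_info(n); print(n,c)
s=env.observe(); print(s)
E
```

```text
side {'camera_matrix': array([[472.39847068,   0.        , 252.22669325],
       [  0.        , 472.39847068, 186.60015706],
       [  0.        ,   0.        ,   1.        ]]), 'rvec': array([2.28346562, 0.02596451, 0.00972321]), 'tvec': array([-0.57721382,  0.06463418,  0.9211802 ])}
top {'camera_matrix': array([[424.02293031,   0.        , 259.66399822],
       [  0.        , 424.02293031, 190.10676155],
       [  0.        ,   0.        ,   1.        ]]), 'rvec': array([ 2.13113664, -2.09435039,  0.20913026]), 'tvec': array([0.02326137, 0.5979981 , 0.82697524])}
{'time_s': 0.1, 'q': array([ 5.87103864e+01,  2.18367505e+01,  7.43801355e+01, -1.53786713e-04,
        8.38613168e+01, -1.23360671e+01]), 'qvel': array([-0.03370482, -0.18253803, -0.18140116,  0.03800347,  0.04250914,
       -0.01755166]), 'joint_efforts': array([ 4.11017056e-03, -4.49221087e+01, -2.31659317e+01, -1.33342382e-04,
        3.62208819e-03, -4.00702021e-06]), 'position': array([0.17849589, 0.51993092, 0.23077872]), 'tool_rot': array([[-9.45782216e-01,  3.24800708e-01, -7.06598147e-04],
       [ 3.24801348e-01,  9.45781539e-01, -1.16776290e-03],
       [ 2.88997266e-04, -1.33395341e-03, -9.99999069e-01]]), 'ft_force': array([-0.52409201,  0.12719642, -0.07470807]), 'wrist_torque': array([ 0.01235181,  0.0060638 , -0.01767982]), 'gripper_force': 0.0, 'grip_width': 0.08569008684787455}
```

View pics/side0.png

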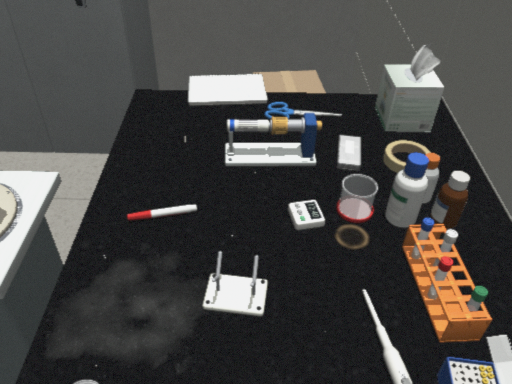

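View pics/top0.png

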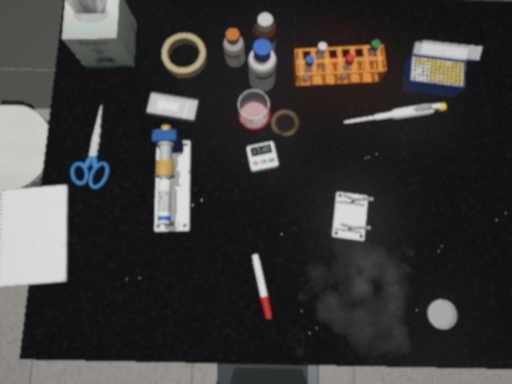

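Side view: coupling at about (270,140), blue block on the right; wire rest at (236,293), timer (306,214), beaker (356,198), marker (162,212). Top view: coupling with base (172,186), blue block at (163,135), collar (163,168), rest (351,216).

```bash
cat > h.py <<'E'
import cv2,numpy as np
from rig import env,imaging
def cam(n):
    c=imaging.camera_info(n); R=cv2.Rodrigues(np.array(c["rvec"]))[0]; return c["camera_matrix"],R,np.array(c["tvec"]).ravel()
def ray(n,uv,z):
    K,R,t=cam(n); uv=np.atleast_2d(np.array(uv,float)); C=-R.T@t
    d=(R.T@np.linalg.inv(K)@np.c_[uv,np.ones(len(uv))].T).T
    return C+d*((z-C[2])/d[:,2])[:,None]
def proj(n,P):
    K,R,t=cam(n); return cv2.projectPoints(np.array(P,float).reshape(-1,3),cv2.Rodrigues(R)[0],t,K,None)[0].reshape(-1,2)
def cloud(n,d):
    K,R,t=cam(n); v,u=np.mgrid[:d.shape[0],:d.shape[1]]
    p=np.stack([(u-K[0,2])/K[0,0]*d,(v-K[1,2])/K[1,1]*d,d],-1); return (p-t)@R
E
python3 - <<'E'
from h import *
np.set_printoptions(precision=4,suppress=True)
for n,boxes in (("top",dict(base=(148,125,195,238),rest=(325,185,380,248))),("side",dict(base=(215,105,325,172),rest=(195,245,275,320)))):
    z=np.load(n+"0.npz"); p,d=z["p"],z["d"]; W=cloud(n,d); hsv=cv2.cvtColor(p,cv2.COLOR_BGR2HSV)
    print(n,"C",-cam(n)[1].T@cam(n)[2])
    ok=d>0
    for k,(a,b,c,e) in boxes.items():
        m=np.zeros(d.shape,bool); m[b:e,a:c]=1
        w=m&(hsv[...,1]<60)&(hsv[...,2]>130)&ok&(abs(W[...,2]-.012)<.006)
        P=W[w]; r=cv2.minAreaRect(P[:,:2].astype(np.float32)*1000); print(k,r,np.median(P[:,2]),len(P)); 
        uv=np.argwhere(m&(hsv[...,1]<60)&(hsv[...,2]>130))[:,::-1]
    a,b,c,e=boxes["base"]; m=np.zeros(d.shape,bool); m[b:e,a:c]=1
    for nm,lo,hi in(("brass",(12,80,90),(28,255,255)),("blue",(100,110,50),(130,255,255))):
        w=m&(cv2.inRange(hsv,lo,hi)>0); uv=np.argwhere(w)[:,::-1]
        ww=w&ok&(W[...,2]>.06); P=W[ww]; print(nm,len(uv),uv.min(0),uv.max(0),uv.mean(0),P.min(0),P.max(0),P.mean(0))
        hi2=P[P[:,2]>P[:,2].max()-.008]; print("  top",hi2.min(0),hi2.max(0),hi2.mean(0))
    w=m&ok&(W[...,2]>.088)&(W[...,2]<.1)&(hsv[...,1]<70); P=W[w];
    if len(P): vx,vy,x,y=cv2.fitLine(P[:,:2].astype(np.float32),cv2.DIST_HUBER,0,.001,.001).ravel(); print("axis",np.degrees(np.arctan2(vy,vx)),x,y,P.min(0),P.max(0))
E
```

```text
top C [0.4193 0.0278 0.9303]
base ((616.0938720703125, 229.41168212890625), (203.8888397216797, 76.95008087158203), 2.5018718242645264) 0.011185772002897817 1692
rest ((553.6666870117188, -163.5453643798828), (70.00221252441406, 99.86860656738281), 83.07015991210938) 0.011231034575302574 1264
brass 331 [155 125] [173 176] [164.2387 162.7613] [0.6161 0.2102 0.0849] [0.7264 0.2468 0.1058] [0.6422 0.2276 0.098 ]
  top [0.6167 0.2145 0.098 ] [0.6508 0.2433 0.1058] [0.6332 0.229  0.1012]
blue 415 [151 128] [181 219] [165.9422 142.5735] [0.5283 0.2072 0.0603] [0.7127 0.2571 0.1071] [0.6846 0.2286 0.0991]
  top [0.5302 0.2074 0.0991] [0.7127 0.2571 0.1071] [0.6983 0.2323 0.1028]
axis 2.1825466 0.6019051 0.22742154 [0.5204 0.2129 0.088 ] [0.7189 0.2478 0.1   ]
side C [ 0.5771 -0.6457  0.6603]
base ((627.0921020507812, 300.8677978515625), (264.23748779296875, 211.4009246826172), 79.5617904663086) 0.01098746232423262 1623
rest ((552.0846557617188, -164.19924926757812), (71.85943603515625, 99.3093490600586), 83.3302993774414) 0.010985348064994347 1891
brass 261 [272 116] [321 133] [284.9885 123.751 ] [0.6151 0.2072 0.0721] [0.7231 0.2385 0.1044] [0.6425 0.2205 0.0938]
  top [0.6151 0.2093 0.0964] [0.7119 0.2385 0.1044] [0.6324 0.2251 0.1005]
blue 817 [230 105] [316 156] [293.94   126.3035] [0.5236 0.2044 0.0604] [0.7112 0.2493 0.1055] [0.6741 0.2169 0.0892]
  top [0.524  0.2065 0.0976] [0.711  0.2493 0.1055] [0.6915 0.2258 0.1023]
axis 2.2767441 0.5998315 0.2216888 [0.5197 0.2062 0.088 ] [0.71   0.2513 0.1   ]
```

Call:
{"op": "arm_command", "data": {
  "turn": [
    [0,0,-0.852],
    [0,0,-0.852],
    [0,0,-0.852],
    [0,0,-0.852],
    [0,0,-0.852],
    [0,0,0]
  ],
  "xyz": [
    [0,0,0],
    [0,0,0],
    [0,0,0],
    [0,0,0],
    [0,0,0],
    [0,0,0]
  ],
  "claw": [85,85,85,85,85,85]
}}

```text
time_s: 0.7
position: [0.1786, 0.52, 0.231]
tool_rot: [[-0.999, -0.042, -0.0], [-0.042, 0.999, -0.001], [0.0, -0.001, -1.0]]
ft_force: [0.2, -0.4, 0.1]
grip_width: 0.0847
gripper_force: 0.0
```

Call:
{"op": "arm_command", "data": {
  "turn": [
    [0,0,0],
    [0,0,0],
    [0,0,0],
    [0,0,0],
    [0,0,0],
    [0,0,0],
    [0,0,0],
    [0,0,0],
    [0,0,0],
    [0,0,0],
    [0,0,0],
    [0,0,0]
  ],
  "xyz": [
    [-0.4,-0.28,0],
    [-0.4,-0.28,0],
    [-0.4,-0.28,0],
    [-0.4,-0.28,0],
    [-0.4,-0.28,0],
    [-0.4,-0.28,0],
    [-0.4,-0.28,0],
    [-0.4,-0.28,0],
    [-0.4,-0.28,0],
    [-0.4,-0.28,0],
    [-0.4,-0.28,0],
    [-0.4,-0.28,0]
  ],
  "claw": [85,85,85,85,85,85,85,85,85,85,85,85]
}}

```text
time_s: 1.9
position: [0.426, 0.3614, 0.2311]
tool_rot: [[-0.999, -0.039, -0.001], [-0.039, 0.999, -0.0], [0.001, -0.0, -1.0]]
ft_force: [-0.1, 0.7, 0.4]
grip_width: 0.0852
gripper_force: 0.0
```

Call:
{"op": "arm_command", "data": {
  "turn": [
    [0,0,0],
    [0,0,0],
    [0,0,0],
    [0,0,0],
    [0,0,0],
    [0,0,0],
    [0,0,0],
    [0,0,0],
    [0,0,0],
    [0,0,0],
    [0,0,0],
    [0,0,0]
  ],
  "xyz": [
    [-0.4,-0.28,0],
    [-0.4,-0.28,0],
    [-0.4,-0.28,0],
    [-0.4,-0.28,0],
    [-0.4,-0.28,0],
    [-0.4,-0.28,0],
    [-0.4,-0.28,0],
    [-0.4,-0.28,0],
    [-0.4,-0.28,0],
    [-0.4,-0.28,0],
    [0,0,0],
    [0,0,0]
  ],
  "claw": [85,85,85,85,85,85,85,85,85,85,85,85]
}}

```text
time_s: 3.1
position: [0.6307, 0.2304, 0.2307]
tool_rot: [[-0.999, -0.039, -0.001], [-0.039, 0.999, -0.0], [0.001, 0.0, -1.0]]
ft_force: [-0.5, -0.0, -0.7]
grip_width: 0.0849
gripper_force: 0.0
```

```bash
cat >> h.py <<'E'
def go(t,yaw=None):
    s=env.observe(); R=s["tool_rot"]; d=R.T@(np.array(t)-s["position"])/.05
    a=np.degrees(np.arctan2(R[1,0],R[0,0]))%360
    print("t",s["time_s"],"pos",s["position"],"toolx yaw",a,"z",R[:,2],"shift units",d.round(3),"turn z", None if yaw is None else -(yaw-a)/5,"F",s["ft_force"],"w",s["grip_width"],s["gripper_force"])
E
python3 - <<'E'
from h import *
np.set_printoptions(precision=4,suppress=True)
go((.635,.2295,.064),182.35)
p,d=imaging.get_image("top"); cv2.imwrite("pics/top1.png",cv2.resize(p[60:300,60:320],None,fx=2.4,fy=2.4))
E
```

```text
t 3.1 pos [0.6307 0.2304 0.2307] toolx yaw 182.24011251460578 z [-0.0012 -0.     -1.    ] shift units [-0.089 -0.021  3.334] turn z -0.021977497078842133 F [-0.4665 -0.0436 -0.6872] w 0.08491017874768876 0.0
```

Call:
{"op": "arm_command", "data": {
  "turn": [
    [0,0,-0.02],
    [0,0,0],
    [0,0,0],
    [0,0,0],
    [0,0,0],
    [0,0,0],
    [0,0,0],
    [0,0,0],
    [0,0,0],
    [0,0,0],
    [0,0,0],
    [0,0,0]
  ],
  "xyz": [
    [-0.09,-0.02,0.2],
    [0,0,0.4],
    [0,0,0.4],
    [0,0,0.4],
    [0,0,0.4],
    [0,0,0.4],
    [0,0,0.35],
    [0,0,0.3],
    [0,0,0.25],
    [0,0,0.23],
    [0,0,0],
    [0,0,0]
  ],
  "claw": [85,85,85,85,85,85,85,85,85,85,85,85]
}}

```text
time_s: 4.35
position: [0.6355, 0.2298, 0.0651]
tool_rot: [[-0.999, -0.043, 0.0], [-0.043, 0.999, 0.0], [-0.0, 0.0, -1.0]]
ft_force: [-0.1, 0.4, 0.2]
grip_width: 0.085
gripper_force: 0.0
```

Run:
```python
from h import *
np.set_printoptions(precision=4,suppress=True)
go((.635,.2295,.064),182.35)
p,d=imaging.get_image("side"); p2,_=imaging.get_image("top")
a=cv2.resize(p[70:190,190:350],None,fx=4.9,fy=4.9)[:590]; cv2.imwrite("pics/side1.png",a)
```

```text
t 4.35 pos [0.6355 0.2298 0.0651] toolx yaw 182.4510330655627 z [ 0.0004  0.0001 -1.    ] shift units [ 0.011 -0.005  0.022] turn z 0.020206613112543438 F [-0.1423  0.3964  0.2447] w 0.08495698981647756 0.0
```

View pics/side1.png

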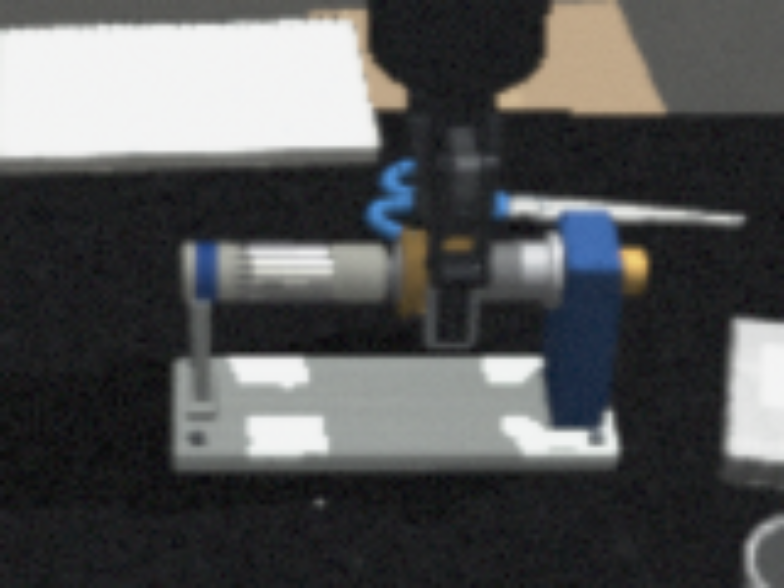

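The fingers (columns 425–485) straddle the collar just behind its rim (400–425), as intended. Now closing.

Call:
{"op": "arm_command", "data": {
  "turn": [
    [0,0,0],
    [0,0,0],
    [0,0,0],
    [0,0,0],
    [0,0,0],
    [0,0,0],
    [0,0,0],
    [0,0,0],
    [0,0,0],
    [0,0,0]
  ],
  "xyz": [
    [0,0,0.02],
    [0,0,0],
    [0,0,0],
    [0,0,0],
    [0,0,0],
    [0,0,0],
    [0,0,0],
    [0,0,0],
    [0,0,0],
    [0,0,0]
  ],
  "claw": [60,45,32,32,32,32,32,32,32,32],
  "squeeze": 60
}}

```text
time_s: 5.45
position: [0.6354, 0.2305, 0.0643]
tool_rot: [[-0.999, -0.043, 0.001], [-0.043, 0.999, 0.001], [-0.001, 0.001, -1.0]]
ft_force: [-1.6, 4.8, 3.0]
grip_width: 0.0337
gripper_force: 60.9
```

Call:
{"op": "arm_command", "data": {
  "turn": [
    [0,0,0],
    [0,0,0],
    [0,0,0],
    [0,0,0],
    [0,0,0],
    [0,0,0],
    [0,0,0],
    [0,0,0],
    [0,0,0],
    [0,0,0]
  ],
  "xyz": [
    [-0.03,0,0],
    [-0.03,0,0],
    [-0.03,0,0],
    [-0.03,0,0],
    [-0.03,0,0],
    [-0.03,0,0],
    [-0.03,0,0],
    [-0.03,0,0],
    [-0.02,0,0],
    [0,0,0]
  ],
  "claw": [32,32,32,32,32,32,32,32,32,32]
}}

```text
time_s: 6.45
position: [0.6485, 0.231, 0.0643]
tool_rot: [[-0.999, -0.043, 0.001], [-0.043, 0.999, 0.001], [-0.001, 0.001, -1.0]]
ft_force: [-1.1, 4.6, 3.3]
grip_width: 0.0337
gripper_force: 61.0
```

Run:
```python
from h import *
np.set_printoptions(precision=4,suppress=True)
go((.6484,.230,.064),182.35)
p,d=imaging.get_image("side")
a=cv2.resize(p[70:190,190:350],None,fx=4.9,fy=4.9)[:590]; cv2.imwrite("pics/side2.png",a)
```

```text
t 6.45 pos [0.6485 0.231  0.0643] toolx yaw 182.46368060136763 z [ 0.0007  0.0014 -1.    ] shift units [ 0.002 -0.02   0.006] turn z 0.022736120273526693 F [-1.1124  4.6479  3.2656] w 0.03367195312037388 60.983471386134624
```

View pics/side2.png

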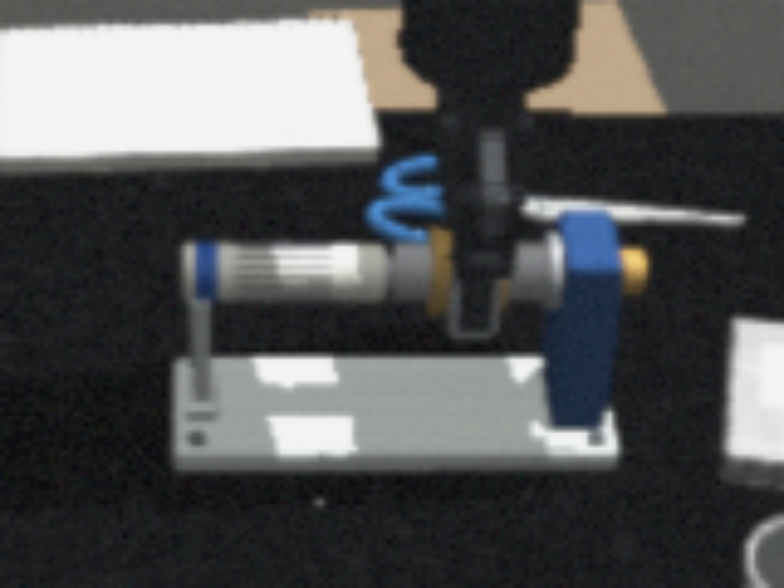

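The rim has moved back to columns 430–450, and grey barrel now shows at 390–430, so the collar is back about 13 mm. Now I let go and check that it stays.

Call:
{"op": "arm_command", "data": {
  "turn": [
    [0,0,0],
    [0,0,0],
    [0,0,0],
    [0,0,0],
    [0,0,0],
    [0,0,0],
    [0,0,0]
  ],
  "xyz": [
    [0,0,0],
    [0,0,0],
    [0,0,0],
    [0,0,0],
    [0,0,0],
    [0,0,0],
    [0,0,0]
  ],
  "claw": [50,70,85,85,85,85,85]
}}

```text
time_s: 7.2
position: [0.6484, 0.2301, 0.0638]
tool_rot: [[-0.999, -0.043, -0.0], [-0.043, 0.999, -0.0], [0.0, -0.0, -1.0]]
ft_force: [-0.1, 0.6, 0.5]
grip_width: 0.0849
gripper_force: 0.0
```

Run:
```python
from h import *
np.set_printoptions(precision=4,suppress=True)
go((.5641,.2279,.066),182.4)
for n in("side","top"):
    p,d=imaging.get_image(n); hsv=cv2.cvtColor(p,cv2.COLOR_BGR2HSV)
    w=cv2.inRange(hsv,(12,80,90),(28,255,255)); 
    b=(265,105,312,140) if n=="side" else(150,140,180,180)
    uv=np.argwhere(w[b[1]:b[3],b[0]:b[2]])[:,::-1]+b[:2]; print(n,uv.min(0),uv.max(0))
    z=np.load(n+"0.npz")["p"]; w=cv2.inRange(cv2.cvtColor(z,cv2.COLOR_BGR2HSV),(12,80,90),(28,255,255)); uv=np.argwhere(w[b[1]:b[3],b[0]:b[2]])[:,::-1]+b[:2]; print(" before",uv.min(0),uv.max(0))
```

```text
t 7.2 pos [0.6484 0.2301 0.0638] toolx yaw 182.44652541487253 z [-0.0001 -0.0001 -1.    ] shift units [ 1.686  0.027 -0.044] turn z 0.009305082974503876 F [-0.0631  0.6084  0.4788] w 0.08492510948819963 0.0
side [278 117] [292 132]
 before [272 116] [287 133]Traceback (most recent call last):
  File "<stdin>", line 8, in <module>
    return umr_minimum(a, axis, None, out, keepdims, initial, where)
ValueError: zero-size array to reduction operation minimum which has no identity
```

Call:
{"op": "arm_command", "data": {
  "turn": [
    [0,0,0],
    [0,0,0],
    [0,0,0],
    [0,0,0],
    [0,0,0],
    [0,0,0],
    [0,0,0],
    [0,0,0],
    [0,0,0],
    [0,0,0],
    [0,0,0]
  ],
  "xyz": [
    [0.1,0.03,0],
    [0.2,0,0],
    [0.25,0,0],
    [0.25,0,0],
    [0.25,0,0],
    [0.25,0,0],
    [0.2,0,0],
    [0.13,0,0],
    [0.06,0,0],
    [0,0,0],
    [0,0,0]
  ],
  "claw": [85,85,85,85,85,85,85,85,85,85,85]
}}

```text
time_s: 8.4
position: [0.5643, 0.228, 0.0638]
tool_rot: [[-0.999, -0.043, 0.0], [-0.043, 0.999, 0.0], [-0.0, 0.0, -1.0]]
ft_force: [-0.1, -0.4, -0.2]
grip_width: 0.085
gripper_force: 0.0
```

Run:
```python
from h import *
np.set_printoptions(precision=4,suppress=True)
go((.5641,.2279,.064),182.4)
p,d=imaging.get_image("side"); np.savez("side3.npz",p=p,d=d)
a=cv2.resize(p[70:190,190:350],None,fx=4.9,fy=4.9)[:590]; cv2.imwrite("pics/side3.png",a)
```

```text
t 8.4 pos [0.5643 0.228  0.0638] toolx yaw 182.44143759180255 z [ 0.0004  0.     -1.    ] shift units [ 0.004 -0.003 -0.003] turn z 0.008287518360509694 F [-0.1442 -0.3641 -0.2064] w 0.0849987850296369 0.0
```

View pics/side3.png

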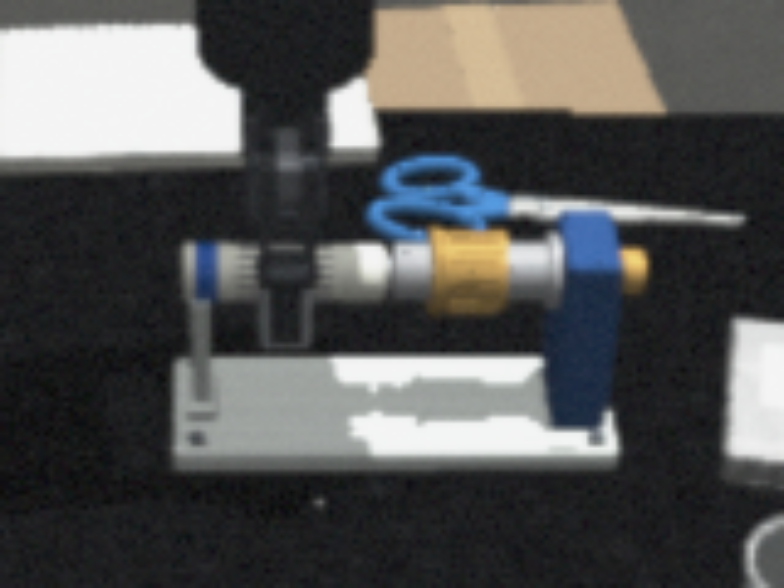

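The collar stays back (columns 430–508), and the fingers are centred on the cartridge body (185–388, finger at 286). Now I grip it.

Call:
{"op": "arm_command", "data": {
  "turn": [
    [0,0,0],
    [0,0,0],
    [0,0,0],
    [0,0,0],
    [0,0,0],
    [0,0,0],
    [0,0,0],
    [0,0,0],
    [0,0,0],
    [0,0,0]
  ],
  "xyz": [
    [0,0,0],
    [0,0,0],
    [0,0,0],
    [0,0,0],
    [0,0,0],
    [0,0,0],
    [0,0,0],
    [0,0,0],
    [0,0,0],
    [0,0,0]
  ],
  "claw": [65,50,40,30,22,22,22,22,22,22],
  "squeeze": 35
}}

```text
time_s: 9.45
position: [0.564, 0.2281, 0.0639]
tool_rot: [[-0.999, -0.043, 0.0], [-0.043, 0.999, 0.0], [-0.0, 0.0, -1.0]]
ft_force: [0.2, -0.1, 1.5]
grip_width: 0.0248
gripper_force: 34.3
```

Call:
{"op": "arm_command", "data": {
  "turn": [
    [0,0,0],
    [0,0,0],
    [0,0,0],
    [0,0,0],
    [0,0,0],
    [0,0,0],
    [0,0,0],
    [0,0,0],
    [0,0,0],
    [0,0,0],
    [0,0,0],
    [0,0,0]
  ],
  "xyz": [
    [0.04,0,0],
    [0.08,0,0],
    [0.12,0,0],
    [0.14,0,0],
    [0.14,0,0],
    [0.14,0,0],
    [0.14,0,0],
    [0.14,0,0],
    [0.14,0,0],
    [0.08,0,0],
    [0.04,0,0],
    [0,0,0]
  ],
  "claw": [22,22,22,22,22,22,22,22,22,22,22,22]
}}

```text
time_s: 10.65
position: [0.5034, 0.2255, 0.0638]
tool_rot: [[-0.999, -0.043, -0.001], [-0.043, 0.999, -0.0], [0.001, -0.0, -1.0]]
ft_force: [-1.3, 1.0, 5.6]
grip_width: 0.025
gripper_force: 34.5
```

Run:
```python
from h import *
np.set_printoptions(precision=4,suppress=True)
go((.5535,-.164,.2),173.07)
p,d=imaging.get_image("side"); np.savez("side4.npz",p=p,d=d)
a=cv2.resize(p[70:190,165:325],None,fx=4.9,fy=4.9)[:590]; cv2.imwrite("pics/side4.png",a)
```

```text
t 10.65 pos [0.5034 0.2255 0.0638] toolx yaw 182.45114078370685 z [-0.001  -0.0001 -1.    ] shift units [-0.665 -7.826 -2.723] turn z 1.8762281567413708 F [-1.2963  0.9778  5.5874] w 0.02495960474710185 34.54262137413025
```

View pics/side4.png

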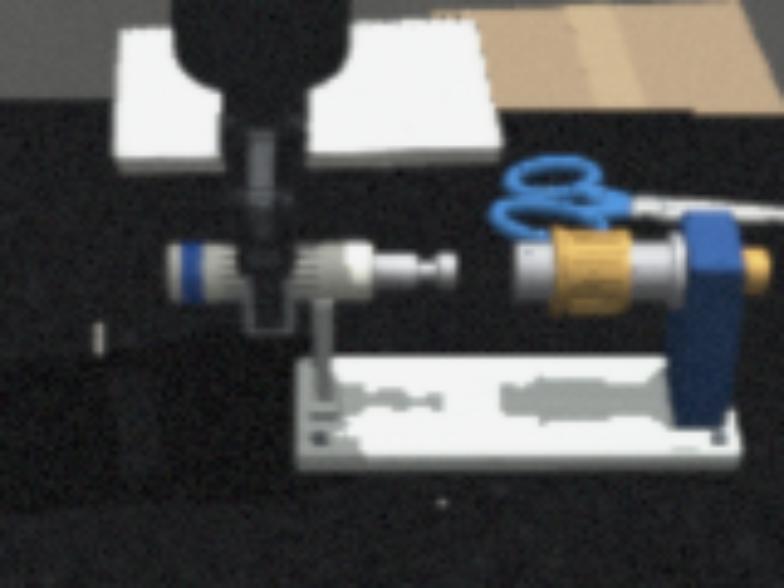

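The cartridge is clear of the socket (nose tip at column 457, mouth at 515) and level. Now I lift and carry it.

Call:
{"op": "arm_command", "data": {
  "turn": [
    [0,0,0],
    [0,0,0],
    [0,0,0],
    [0,0,0],
    [0,0,0],
    [0,0,0],
    [0,0,0],
    [0,0,0.469],
    [0,0,0.469],
    [0,0,0.469],
    [0,0,0.469],
    [0,0,0]
  ],
  "xyz": [
    [0,0,-0.05],
    [0,0,-0.15],
    [0,0,-0.4],
    [0,0,-0.5],
    [0,0,-0.5],
    [0,0,-0.4],
    [0,0,-0.3],
    [0,0,0],
    [0,0,0],
    [0,0,0],
    [0,0,0],
    [0,0,0]
  ],
  "claw": [22,22,22,22,22,22,22,22,22,22,22,22]
}}

```text
time_s: 11.9
position: [0.5036, 0.2254, 0.1788]
tool_rot: [[-0.993, 0.121, -0.001], [0.121, 0.993, -0.0], [0.001, -0.0, -1.0]]
ft_force: [0.7, -0.1, -1.2]
grip_width: 0.0254
gripper_force: 34.4
```

Call:
{"op": "arm_command", "data": {
  "turn": [
    [0,0,0],
    [0,0,0],
    [0,0,0],
    [0,0,0],
    [0,0,0],
    [0,0,0],
    [0,0,0],
    [0,0,0],
    [0,0,0],
    [0,0,0],
    [0,0,0],
    [0,0,0]
  ],
  "xyz": [
    [-0.04,-0.1,0],
    [-0.1,-0.25,0],
    [-0.1,-0.35,0],
    [-0.1,-0.4,0],
    [-0.1,-0.4,0],
    [-0.1,-0.4,0],
    [-0.1,-0.4,0],
    [-0.1,-0.4,0],
    [-0.1,-0.4,0],
    [-0.1,-0.4,0],
    [-0.1,-0.4,0],
    [-0.1,-0.4,0]
  ],
  "claw": [22,22,22,22,22,22,22,22,22,22,22,22]
}}

```text
time_s: 13.1
position: [0.5345, 0.0033, 0.1789]
tool_rot: [[-0.993, 0.121, -0.0], [0.121, 0.993, -0.0], [0.0, -0.0, -1.0]]
ft_force: [-0.2, -0.4, 0.1]
grip_width: 0.0247
gripper_force: 34.4
```

Call:
{"op": "arm_command", "data": {
  "turn": [
    [0,0,0],
    [0,0,0],
    [0,0,0],
    [0,0,0],
    [0,0,0],
    [0,0,0],
    [0,0,0],
    [0,0,0],
    [0,0,0],
    [0,0,0],
    [0,0,0]
  ],
  "xyz": [
    [-0.1,-0.4,0],
    [-0.1,-0.4,0],
    [-0.1,-0.4,0],
    [-0.1,-0.4,0],
    [-0.1,-0.4,0],
    [-0.1,-0.4,0],
    [-0.1,-0.4,0],
    [-0.1,-0.3,0],
    [-0.05,-0.15,0],
    [0,0,0],
    [0,0,0]
  ],
  "claw": [22,22,22,22,22,22,22,22,22,22,22]
}}

```text
time_s: 14.2
position: [0.557, -0.1608, 0.1787]
tool_rot: [[-0.993, 0.12, -0.0], [0.12, 0.993, 0.0], [0.0, 0.0, -1.0]]
ft_force: [-0.1, 0.6, -0.5]
grip_width: 0.0246
gripper_force: 34.4
```

Run:
```python
from h import *
np.set_printoptions(precision=4,suppress=True)
go((.5535,-.164,.1),173.07)
a,_=imaging.get_image("side"); b,d=imaging.get_image("top"); np.savez("p5.npz",a=a,b=b,d=d)
A=cv2.resize(a[190:340,150:350],(390*1,292)); B=cv2.resize(b[140:290,270:470],(390,292))
cv2.imwrite("pics/c5.png",np.hstack([A,B]))
```

```text
t 14.2 pos [ 0.557  -0.1608  0.1787] toolx yaw 173.0820184986932 z [-0.0003  0.0004 -1.    ] shift units [ 0.062 -0.072  1.575] turn z 0.0024036997386417624 F [-0.0882  0.5893 -0.5074] w 0.02462517454339746 34.4369101524353
```

View pics/c5.png

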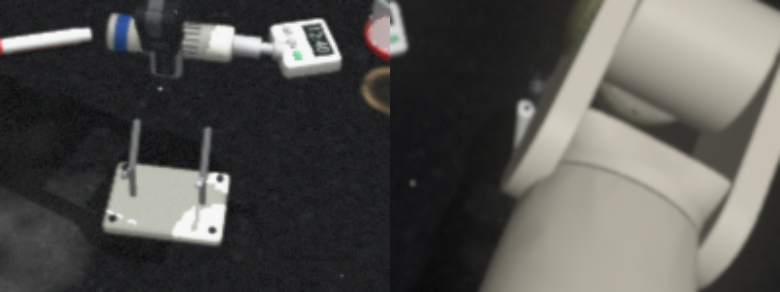

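Side view: the cartridge is held above the rest, blue band near (120,33) and nose near (270,47) of the crop; the arm hides the top view. Now I check tilt and grip offset by projection.

Run:
```python
from h import *
np.set_printoptions(precision=3,suppress=True)
a=np.load("p5.npz")["a"]; hsv=cv2.cvtColor(a,cv2.COLOR_BGR2HSV)
w=cv2.inRange(hsv,(100,110,50),(130,255,255)); w[:,:195]=0; w[:,230:]=0; w[:190]=0; w[230:]=0
uv=np.argwhere(w)[:,::-1]; print("band",uv.mean(0),uv.min(0),uv.max(0))
g=a.max(2)
for u in (207,216,219,246,250,254,258,262,266,270,274,278,282,286): 
    c=g[195:230,u]; i=np.flatnonzero(c>95); print(u,(i.min()+195,i.max()+195) if len(i) else None, end=" ")
print()
c=np.radians(-6.93); e=np.array([np.cos(c),np.sin(c),0])
for z in (.196,.199):
    P=[np.array([.557,-.1608,z])+e*s/1000 for s in(-45,-38,0,45,82)]; print(z,proj("side",P).tolist())
```

```text
band [212.009 206.095] [209 197] [217 216]
207 (np.int64(197), np.int64(213)) 216 (np.int64(198), np.int64(215)) 219 (np.int64(203), np.int64(215)) 246 (np.int64(202), np.int64(218)) 250 (np.int64(202), np.int64(218)) 254 (np.int64(202), np.int64(219)) 258 (np.int64(202), np.int64(220)) 262 (np.int64(202), np.int64(220)) 266 (np.int64(203), np.int64(220)) 270 (np.int64(205), np.int64(216)) 274 (np.int64(208), np.int64(216)) 278 (np.int64(208), np.int64(217)) 282 (np.int64(209), np.int64(217)) 286 (np.int64(212), np.int64(216)) 
0.196 [[207.1583635704845, 207.07785325681763], [211.97477616498665, 207.59186622954803], [238.28391389892246, 210.39960701820684], [269.7997364184753, 213.76301106706478], [296.0103126901568, 216.56023326554555]]
0.199 [[207.05988257259776, 205.5441055160871], [211.89026005964706, 206.05813602820686], [238.27615895111472, 208.86602364284687], [269.88500096062336, 212.22971712005915], [296.17382410427774, 215.0272743005878]]
```

Call:
{"op": "arm_command", "data": {
  "turn": [
    [0,0,0],
    [0,0,0],
    [0,0,0],
    [0,0,0],
    [0,0,0],
    [0,0,0],
    [0,0,0],
    [0,0,0],
    [0,0,0],
    [0,0,0],
    [0,0,0],
    [0,0,0]
  ],
  "xyz": [
    [0.07,-0.07,0],
    [0,0,0.15],
    [0,0,0.3],
    [0,0,0.35],
    [0,0,0.35],
    [0,0,0.35],
    [0,0,0.3],
    [0,0,0.25],
    [0,0,0.2],
    [0,0,0.1],
    [0,0,0],
    [0,0,0]
  ],
  "claw": [22,22,22,22,22,22,22,22,22,22,22,22]
}}

```text
time_s: 15.5
position: [0.5535, -0.1644, 0.0617]
tool_rot: [[-0.993, 0.121, 0.001], [0.121, 0.993, -0.0], [-0.001, -0.0, -1.0]]
ft_force: [-0.4, -0.4, -1.3]
grip_width: 0.0254
gripper_force: 34.4
```

Run:
```python
from h import *
np.set_printoptions(precision=4,suppress=True)
go((.553,-.164,.047),173.07)
a,_=imaging.get_image("side")
cv2.imwrite("pics/c6.png",cv2.resize(a[220:330,180:300],None,fx=5,fy=5))
```

```text
t 15.5 pos [ 0.5535 -0.1644  0.0617] toolx yaw 173.06808123534427 z [ 0.0007 -0.0004 -1.    ] shift units [0.012 0.007 0.295] turn z -0.0003837529311454091 F [-0.4341 -0.3776 -1.3089] w 0.025380713452139617 34.43595886230469
```

View pics/c6.png

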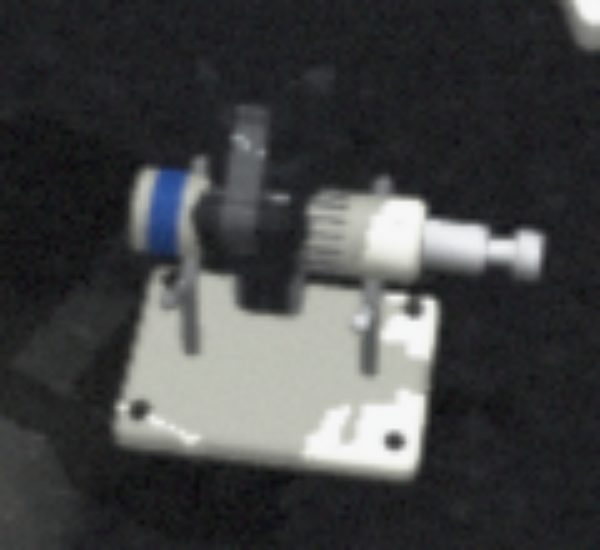

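The cartridge is between the fork tips (wires at columns ~190 and ~370, body 130–425, about symmetric). I lower it slowly the rest of the way.

Call:
{"op": "arm_command", "data": {
  "turn": [
    [0,0,0],
    [0,0,0],
    [0,0,0],
    [0,0,0],
    [0,0,0],
    [0,0,0],
    [0,0,0],
    [0,0,0]
  ],
  "xyz": [
    [0,0,0.06],
    [0,0,0.06],
    [0,0,0.06],
    [0,0,0.04],
    [0,0,0.03],
    [0,0,0.02],
    [0,0,0],
    [0,0,0]
  ],
  "claw": [22,22,22,22,22,22,22,22]
}}

```text
time_s: 16.35
position: [0.5533, -0.1643, 0.0479]
tool_rot: [[-0.993, 0.121, 0.0], [0.121, 0.993, 0.0], [-0.0, 0.0, -1.0]]
ft_force: [-0.7, 0.9, -0.8]
grip_width: 0.0247
gripper_force: 34.5
```

Call:
{"op": "arm_command", "data": {
  "turn": [
    [0,0,0],
    [0,0,0],
    [0,0,0],
    [0,0,0]
  ],
  "xyz": [
    [0,0,0.01],
    [0,0,0.01],
    [0,0,0],
    [0,0,0]
  ],
  "claw": [22,22,22,22]
}}

```text
time_s: 16.75
position: [0.5534, -0.1642, 0.0472]
tool_rot: [[-0.993, 0.121, 0.0], [0.121, 0.993, -0.0], [-0.0, -0.0, -1.0]]
ft_force: [-2.3, 2.5, 5.1]
grip_width: 0.0254
gripper_force: 34.9
```

Contact (5 N up). Letting go gently, then lifting.

Call:
{"op": "arm_command", "data": {
  "turn": [
    [0,0,0],
    [0,0,0],
    [0,0,0],
    [0,0,0],
    [0,0,0],
    [0,0,0],
    [0,0,0],
    [0,0,0],
    [0,0,0],
    [0,0,0],
    [0,0,0]
  ],
  "xyz": [
    [0,0,0],
    [0,0,0],
    [0,0,0],
    [0,0,0],
    [0,0,0],
    [0,0,0],
    [0,0,0],
    [0,0,0],
    [0,0,0],
    [0,0,0],
    [0,0,0]
  ],
  "claw": [26,28,31,36,45,55,65,75,80,80,80],
  "squeeze": 20
}}

```text
time_s: 17.85
position: [0.5533, -0.1643, 0.0468]
tool_rot: [[-0.993, 0.121, -0.0], [0.121, 0.993, -0.0], [0.0, -0.0, -1.0]]
ft_force: [0.4, 0.2, 0.3]
grip_width: 0.0798
gripper_force: 0.0
```

Call:
{"op": "arm_command", "data": {
  "turn": [
    [0,0,0],
    [0,0,0],
    [0,0,0],
    [0,0,0],
    [0,0,0],
    [0,0,0],
    [0,0,0],
    [0,0,0],
    [0,0,0],
    [0,0,0],
    [0,0,0],
    [0,0,0]
  ],
  "xyz": [
    [0,0,-0.05],
    [0,0,-0.15],
    [0,0,-0.3],
    [0,0,-0.4],
    [0,0,-0.4],
    [0,0,-0.4],
    [0,0,-0.4],
    [0,0,-0.4],
    [0,0,-0.3],
    [0,0,-0.15],
    [0,0,0],
    [0,0,0]
  ],
  "claw": [80,80,80,80,80,80,80,80,80,80,80,80]
}}

```text
time_s: 19.05
position: [0.553, -0.1642, 0.1937]
tool_rot: [[-0.993, 0.121, -0.001], [0.121, 0.993, 0.0], [0.001, 0.0, -1.0]]
ft_force: [-0.3, -0.3, -0.5]
grip_width: 0.0798
gripper_force: 0.0
```

Run:
```python
from h import *
np.set_printoptions(precision=4,suppress=True)
go((.5,-.164,.2))
a,d=imaging.get_image("side")
cv2.imwrite("pics/c7.png",cv2.resize(a[90:330,110:400],None,fx=2.4,fy=2.4))
hsv=cv2.cvtColor(a,cv2.COLOR_BGR2HSV)
c=np.radians(-6.93); e=np.array([np.cos(c),np.sin(c),0])
print(proj("side",[np.array([.5535,-.164,.068])+e*s/1000 for s in(-45,-38,45,82)]))
w=cv2.inRange(hsv,(100,110,50),(130,255,255)); w[:,:195]=0; w[:,230:]=0; w[:240]=0; w[290:]=0
uv=np.argwhere(w)[:,::-1]; print("band",uv.mean(0))
g=a.max(2)
for u in (270,276,282,286): i=np.flatnonzero(g[255:285,u]>115)+255; print(u,i.min() if len(i) else 0,i.max() if len(i) else 0)
```

```text
t 19.05 pos [ 0.553  -0.1642  0.1937] toolx yaw 173.0660141782659 z [-0.0009  0.0005 -1.    ] shift units [ 1.053 -0.125 -0.124] turn z None F [-0.2577 -0.2965 -0.5118] w 0.0797829691907378 0.0
[[208.5357 266.6355]
 [212.8349 267.1455]
 [264.3811 273.2593]
 [287.7035 276.0256]]
band [212.8824 266.8588]
270 270 277
276 271 277
282 272 278
286 272 279
```

View pics/c7.png

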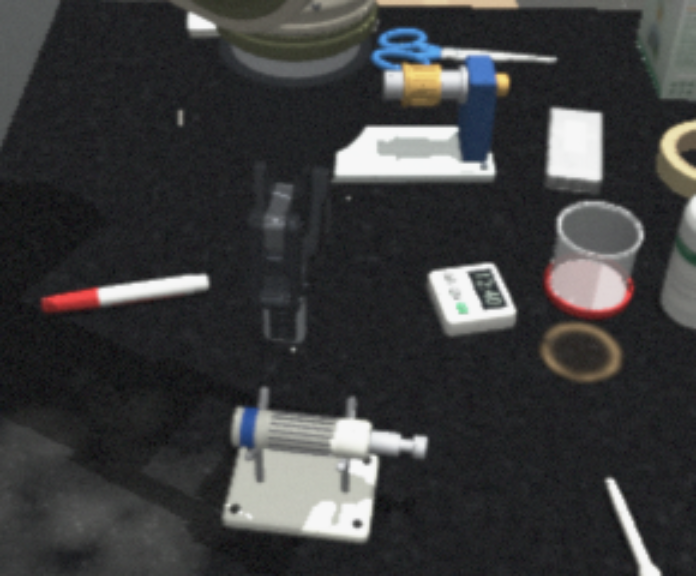

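The cartridge lies level and centred in both forks (band measured at (212.9,266.9), predicted (212.8,267.1)). The collar is still back, and the timer, marker and beaker look unmoved. The gripper is clear, so I hand it in.

```bash
python3 -c "
from rig import env
print(env.close_job())"
```

```text
the job is handed in; nothing more can be done
None
```

The job is handed in: the collar is latched back, the cartridge lies centred and level in both V forks with the gripper clear, the timer, marker and beaker look unmoved, and it took about 19 s (no verdict was returned).

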